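# Finish the spacer stack on the eccentric arbor

### The job

The thickest steel spacer is already on the upright arbor of the grey stand: thread the other two rings onto it so that the stack goes from thickest at the bottom to thinnest on top, first the thicker of the two, then the thin one, each fully home and flat on what is below it. The arbor sits on an eccentric and has been left clamped 6 to 8 mm off the middle of its stand, so feel for it gently with the ring, and do not force anything down on the stand. Leave the tape roll, the tin and the screwdriver where they are.

Things in the scene. Friction and masses are not known exactly. Their poses are not given: they have to be found in the camera images.
- stand: arbor stand, fixed to the bench: grey base plate 110 x 110 x 12 mm (bolt heads up to 17 mm), round grey boss 76 mm across up to 34 mm, a dark flange 56 mm across up to 42 mm, on it the thickest spacer (46 mm across, 22 mm thick), through it the upright arbor. Origin: middle of the underside, z up, x and y along the plate's edges. More than 20 N of contact force on any of it counts as forcing.
- seat_middle (a point): point on the stand's middle axis, 64 mm above the bench, level with the top of the thickest spacer. Fixed to the base. Flange, thickest spacer and arbor are clamped together 6 to 8 mm away from this axis in an unmeasured direction that differs each time; forces under 100 N do not shift them. Flange and spacer are sprung: they give up to 5 mm down under 3.5 N rising to 9 N, then a hard stop.
- tip_middle (a point): point on the stand's middle axis at the height of the arbor's tip, 97 mm above the bench (the true tip is as far aside as the arbor). Arbor: steel, 24 mm diameter, 33 mm tall above the thickest spacer, 1.5 mm chamfer at the tip; 0.8 mm radial play in a ring. It is sprung: pushed down it sinks up to 8 mm under 2 N, rising to 6.5 N, then a hard stop; it springs back up when freed.
- medium_centre (a point): loose plain steel spacer ring, the thicker of two that differ only in thickness: outside diameter 46 mm, bore 25.6 mm, 16 mm thick, about 80 g. Starts lying flat on the bench; either face may be up. The point is its centre (half-way up, on its axis, in the hole); z is its axis. It goes on first: seated, its centre is 8 mm above seat_middle.
- thin_centre (a point): loose plain steel spacer ring, the thinner of two that differ only in thickness: outside diameter 46 mm, bore 25.6 mm, 10 mm thick, about 50 g. Starts lying flat on the bench; either face may be up. The point is its centre (half-way up, on its axis, in the hole); z is its axis. It goes on last: seated on the other, its centre is 21 mm above seat_middle.
- tape_roll_centre (a point): centre of a roll of black electrical tape lying flat, 58 mm across, 19 mm high. A bystander that has no part in the job and stays where it is.
- tin_centre (a point): centre of a round tin, 87 mm across, 40 mm high. A bystander that has no part in the job and stays where it is.
- driver_centre (a point): middle of a yellow-handled screwdriver lying on the bench, 143 mm long, 24 mm high; y is its length. A bystander that has no part in the job and stays where it is.
Things that resemble listed ones, but are neither listed nor needed, are in the scene too. There is more than one size of the stand; the one meant has the size given above.

How it is judged:
On the way:
1. the thicker loose spacer is threaded and seated on the thickest one (horizontal distance between medium_centre and seat_middle below 0.011 m and z of medium_centre in the frame of seat_middle between 0.006 and 0.01 m and angle between the z axis of medium_centre and the z axis of seat_middle, either way round below 0.08 rad), for 0.2 s.
At the end, for the whole second after the job is handed in: Both loose spacers are on the arbor: centres within 11 mm sideways of the stand's middle axis, the thicker one's centre 8 mm and the thin one's 21 mm (each within 2 mm) above seat_middle, each level within 0.08 rad (all of step 1 and horizontal distance between thin_centre and seat_middle below 0.011 m and z of thin_centre in the frame of seat_middle between 0.019 and 0.023 m and angle between the z axis of thin_centre and the z axis of seat_middle, either way round below 0.08 rad); the robot touches nothing.
It fails at once if more than 20 N of contact force on the stand with what it carries (contact force between stand and anything else above 20 N).
It fails at once if the tape roll, the tin or the screwdriver is shifted by more than 40 mm (distance of any of tape_roll_centre, tin_centre, driver_centre from where it was at the start of the episode above 0.04 m).
It also fails if it takes over 67 s, if anything falls off the work surface, if the arm or the gripper's body presses on something with over 40 N, if the wrist force passes 120 N, or if a joint passes its speed limit or range.

### The arm

A 6-joint arm with a two-finger parallel gripper is mounted at the origin on a cart in front of the work surface, level with it; the furniture and walls round the work are solid. World frame = base frame: x ahead of the robot, y to its left, z up, the work surface at z = 0. Lengths are in m, angles in rad, forces in N, time in s.
With the tool pointing down it reaches from about 0.275 to 0.725 m from the base axis. Payload 5.6 kg.
Tool frame: the origin (TCP) lies midway between the tips of the shut fingers; the grasp point (between the pads) lies 19 mm behind it; z points along the fingers, y is the line along which they close (so a half turn about z gives the same grasp; the last joint's range is limited). The gripper opens to 85 mm and grips with 20 to 120 N. Pads are 22 mm wide; open, the fingers measure 114 mm over their backs; the gripper's body (76 mm by 85 mm) begins 54 mm behind the grasp point. The pads swing forward as they close: fully open they stand 13 mm farther back than shut.
Start: joints at [-0.892, 0.255, 0.108, 0, -1.424, -0.285], TCP at [0.211, -0.508, 0.197] pointing down, gripper open.
Joint ranges: [-2.95, 2.95], [-1.21, 1.97], [-1.09, 1.5], [-2.87, 1.71], [-2.94, -0.07], [-3.05, 3.05]. Speed limits (rad/s): [2.57, 2.57, 3.14, 3.14, 3.14, 3.14].

### API

Orientations are given as a 3x3 rotation matrix whose columns are the frame's x, y, z axes.
In Python, from workcell import telemetry, snapshot, manip, finder gives the robot as it stands. The module is installed in compiled form; this text tells all that it offers.
- The arm moves only by the tool arm_command, never from a script. Its argument "motion" is a list of rows, each an object with "linear": the shift along the tool's x, y, z in m, a list of three; "turn": the turn, a rotation vector about the tool's x, y, z in degrees, a list of three; "grip": the gripper command: -1 is shut, 1 is fully open, values between are in proportion. A call has 1 to 12 rows; each row is the pose to reach, as a shift and turn from the pose commanded when the call began, along the tool's axes at that moment; what a row does not reach only later rows make up. A row lasts 1/12 s, in which the tool goes at most 41.7 mm and 7.16 degrees, less where a joint would pass 70% of its speed; a pose out of reach is approached as far as the arm can. A call with a gripper value outside its range is refused whole. The fingers move at their own pace and stop on an object; "grip_force" is the grip in N (left out, the last holds). Time passes only in rows, so rows that repeat a pose let the fingers close. It gives the time, the measured TCP pose, the force, the opening and the grip force at its end, in the units of the state.
- telemetry.state(): the state, without advancing time (a new reading comes with each control period).
- snapshot(name): name is "side" or "top" or "wrist"; returns a dict with "img" (420x560x3 uint8, red, green, blue), "range_z" (420x560 float32, m along the optical axis (not along the pixel's ray), 0 where there is no reading), "K" (3x3 intrinsics, pixels), "k1" (the pictures are not rectified: a ray, as slopes to the right and down, at radius r is drawn at 1 + k1 r^2 times it, then the intrinsics apply), "extrinsics" (4x4, takes a point from world to camera coordinates). Camera axes: x right, y up, looking along -z (the intrinsics and any distortion apply to the point x, -y, -z); pixel columns grow to the right and rows downward; lengths in m; the calibration is good to about 2 mm. A picture is of the moment at which its call begins.
- manip.hand_in(): hands the job in; it is judged then, once.
Trained networks look in a picture, given as the dict that the camera call returned (one of the last four; its "shot" number tells which), for a name from the list of things; names that differ only in an ending like _2 or _b are one class to them, and where a whole thing is asked for, a point or a joint stands for the part that bears it (a point fixed in the world has none). Each returns a list of dicts, best first, with "conf" (0 to 1); they miss things now and then, are a little off and sometimes report something else, mostly with a low value. They report only what shows in the picture. A call takes as long as a camera call. They do not tell look-alikes from the thing itself.
- finder.recognise(picture, target): "bbox" ([left, top, width, height] in pixels, round what is visible of it).
The state is a dict: "time": time; "joints": joint angles; "joint_velocities": joint speeds; "joint_torque": joint torques, N m; "tcp_pos": TCP position; "orientation": TCP orientation; "wrist_force": force on the tool from outside, world axes, zero at the start; "ft_torque": the same for the moment, N m; "width": finger opening in m; "gripper_force": force on a finger pad.
Only numpy, scipy, OpenCV 4.12 (cv2) and the standard library are available. Lean on these libraries where they do the work, as an engineer would, in place of code of your own. Each camera call takes 0.05 s, during which the arm holds its last target. There are 200 camera calls.

## Working session

There is one attempt and no reset: what is moved stays moved. The work goes in short steps, Python scripts to look and compute and a tool call to move; the robot and the scene stay as the last step left them, time stands still between calls to the robot, and variables do not carry over. Pictures are saved under pics/ and viewed, at most 10 in all, crops included, and the job is handed in when it is done.

Besides the shell and the picture viewer there is one more tool, called after "Call:" as name([rows], argument=value, ...), one row to a line, values as JSON. arm_command: Moves the arm, as the interface text tells. Its arguments: {"type":"object","properties":{"motion":{"type":"array","items":{"type":"object","properties":{"linear":{"type":"array","items":{"type":"number"}},"turn":{"type":"array","items":{"type":"number"}},"grip":{"type":"number"}}}},"grip_force":{"type":"number"}},"required":["motion"]}

```bash
mkdir -p pics; cat > h.py <<'E'
import numpy as np,cv2
from workcell import telemetry,snapshot,manip,finder
def world(p,u,v,z=None):
    K=p["K"];d=np.array([(u-K[0,2])/K[0,0],(v-K[1,2])/K[1,1]]);s=d.copy()
    for _ in range(20): s=d/(1+p["k1"]*(s@s))
    E=np.linalg.inv(p["extrinsics"]);r=E[:3,:3]@np.array([s[0],-s[1],-1]);o=E[:3,3]
    if z is None:
        t=p["range_z"][int(v),int(u)]
    else: t=(z-o[2])/r[2]
    return o+t*r
def cloud(p):
    h,w=p["range_z"].shape;K=p["K"]
    u,v=np.meshgrid(np.arange(w),np.arange(h));d=np.stack([(u-K[0,2])/K[0,0],(v-K[1,2])/K[1,1]],-1);s=d.copy()
    for _ in range(20): s=d/(1+p["k1"]*(s**2).sum(-1,keepdims=True))
    t=p["range_z"];E=np.linalg.inv(p["extrinsics"])
    c=np.stack([s[...,0]*t,-s[...,1]*t,-t],-1)
    W=c@E[:3,:3].T+E[:3,3]; W[t==0]=np.nan
    return W
def save(p,n,img=None): cv2.imwrite(f"pics/{n}.png",cv2.cvtColor(p["img"] if img is None else img,cv2.COLOR_RGB2BGR))
E
python3 - <<'E'
from h import *
for c in ["top","side"]:
    p=snapshot(c);save(p,c+"1");W=cloud(p)
    for n in ["stand","medium_centre","thin_centre","tape_roll_centre","tin_centre","driver_centre"]:
        for d in finder.recognise(p,n)[:4]:
            l,t,w,h=d["bbox"];u,v=l+w/2,t+h/2
            b=W[int(t):int(t+h)+1,int(l):int(l+w)+1,2]
            print(c,n,round(d["conf"],2),np.round(d["bbox"]),world(p,u,v,0.01).round(3),"zmax",np.nanpercentile(b,95).round(3))
E
```

```text
top stand 0.9 [138. 200.  30.  31.] [0.553 0.341 0.01 ] zmax 0.048
top stand 0.66 [182. 221.  56.  48.] [0.481 0.187 0.01 ] zmax 0.065
top medium_centre 0.47 [389. 217.  20.  16.] [ 0.539 -0.289  0.01 ] zmax 0.018
top thin_centre 0.55 [345. 217.  19.  16.] [ 0.537 -0.175  0.01 ] zmax 0.012
top tape_roll_centre 0.57 [371. 170.  19.  24.] [ 0.653 -0.243  0.01 ] zmax 0.02
top tin_centre 0.85 [231. 162.  36.  34.] [0.653 0.097 0.01 ] zmax 0.04
top tin_centre 0.31 [183. 219.  54.  53.] [0.478 0.191 0.01 ] zmax 0.065
top driver_centre 0.74 [366. 251.  38.  49.] [ 0.413 -0.251  0.01 ] zmax 0.021
side stand 0.76 [230. 180.  39.  36.] [0.495 0.216 0.01 ] zmax 0.137
side stand 0.73 [254. 165.  23.  23.] [0.561 0.35  0.01 ] zmax 0.046
side stand 0.41 [289. 304.  17.  20.] [ 0.537 -0.298  0.01 ] zmax 0.017
side medium_centre 0.59 [290. 305.  17.  20.] [ 0.538 -0.3    0.01 ] zmax 0.017
side thin_centre 0.52 [280. 274.  20.  12.] [ 0.541 -0.18   0.01 ] zmax 0.011
side tape_roll_centre 0.95 [334. 284.  23.  20.] [ 0.658 -0.248  0.01 ] zmax 0.019
side tin_centre 0.93 [295. 198.  36.  31.] [0.662 0.107 0.01 ] zmax 0.039
side driver_centre 0.63 [213. 292.  53.  25.] [ 0.414 -0.249  0.01 ] zmax 0.022
```

View pics/top1.png

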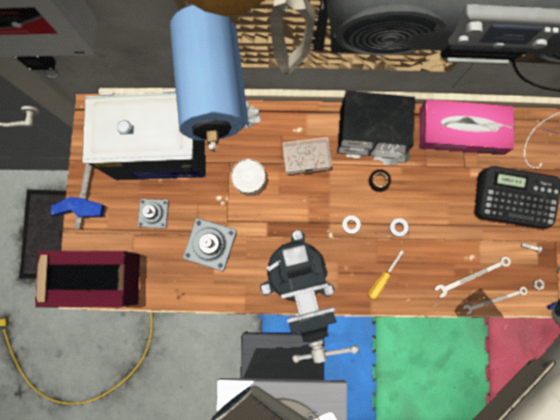

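The top picture shows the thin ring at (352,225), the medium ring at (399,228), the large stand at (210,244) and a vise at (300,270) that stands between them. Next I'll get the obstacle heights and the robot state.

```bash
python3 - <<'E'
from h import *
s=telemetry.state();print(s["time"],s["tcp_pos"],np.round(s["orientation"],3),s["width"],s["wrist_force"])
p=snapshot("top");W=cloud(p).reshape(-1,3)
W=W[~np.isnan(W[:,0])]
print("rows x .25...; cols y .45..-.5 ; max z mm")
ys=np.arange(.45,-.5,-.06)
print("      ",*["%5.2f"%y for y in ys])
for x in np.arange(.25,.85,.06):
    r=[]
    for y in ys:
        m=(abs(W[:,0]-x)<.03)&(abs(W[:,1]-y)<.03);r.append(1000*np.percentile(W[m,2],99) if m.any() else -1)
    print("%.2f"%x,*["%5d"%a for a in r])
# stand
m=(abs(W[:,0]-.475)<.09)&(abs(W[:,1]-.19)<.09)
S=W[m]
for lo,hi in[(.007,.02),(.028,.046),(.055,.07),(.085,.11)]:
    q=S[(S[:,2]>lo)&(S[:,2]<hi)];
    if len(q)>2: print(lo,len(q),q.mean(0).round(4),((q.max(0)+q.min(0))/2).round(4),cv2.minAreaRect(q[:,:2].astype(np.float32)))
w=snapshot("wrist");save(w,"w1");E=np.linalg.inv(w["extrinsics"]);print(E.round(3),w["K"])
R=np.array(s["orientation"]);print("cam in tool",(R.T@(E[:3,3]-s["tcp_pos"])).round(4),(R.T@E[:3,:3]).round(3))
E
```

```text
0.7 [ 0.21105189 -0.50788675  0.19670918] [[-0.923 -0.384  0.   ]
 [-0.384  0.923 -0.   ]
 [-0.    -0.    -1.   ]] 0.0856800753080997 [-0.23440424 -0.76081989 -0.28426721]
rows x .25...; cols y .45..-.5 ; max z mm
        0.45  0.39  0.33  0.27  0.21  0.15  0.09  0.03 -0.03 -0.09 -0.15 -0.21 -0.27 -0.33 -0.39 -0.45
0.25  -917  -917  -916  -918  -917  -918  -904  -907   593   118   127   643   660  -906  -904  -904
0.31   118   119     4     4     3     4     3     3   168   168     3     4   646   639     3     7
0.37   121   115     4     3     4     3     5   166   168   168     9    26    19   590     7     6
0.43   119   117     4    17    42    42     3   134   165   166     3    16    20     3     3     7
0.49     5     4     4    13    99    97     4   130   139    24     5     3    17     3     3     3
0.55    27    23    66     4    18    14     3     4     4     3    12    10    18    18     3     3
0.61     6    10    22     4   135   466   466     4     4     3     3    19    18     3     3     4
0.67   206   209   225   210   444   485   484    39   684   709   709   709
[... 541 characters left out ...]
77713013)
0.055 189 [0.4795 0.1821 0.0634] [0.4809 0.1849 0.0618] ((0.48091650009155273, 0.18504931032657623), (0.044747766107320786, 0.04405493289232254), 76.02754974365234)
0.085 89 [0.4807 0.1841 0.0958] [0.4809 0.185  0.094 ] ((0.4808472692966461, 0.18486528098583221), (0.023094145581126213, 0.02303607016801834), 47.87860870361328)
[[-0.385 -0.875 -0.294  0.135]
 [ 0.923 -0.364 -0.124 -0.539]
 [ 0.001 -0.319  0.948  0.373]
 [ 0.     0.     0.     1.   ]] [[346.13934059   0.         282.03464334]
 [  0.         346.13934059 210.04146957]
 [  0.           0.           1.        ]]
cam in tool [ 0.0826  0.0005 -0.1763] [[ 0.001  0.948  0.319]
 [ 1.    -0.001 -0.002]
 [-0.001  0.319 -0.948]]
```

Call:
arm_command([
  {"linear":[-0.04,0.007,0]},
  {"linear":[-0.08,0.014,0]},
  {"linear":[-0.12,0.022,0]},
  {"linear":[-0.16,0.029,0]},
  {"linear":[-0.2,0.037,0]},
  {"linear":[-0.24,0.044,0.01]},
  {"linear":[-0.28,0.051,0.02]},
  {"linear":[-0.32,0.059,0.03]},
  {"linear":[-0.35,0.065,0.05]},
  {"linear":[-0.385,0.067,0.077]},
  {"linear":[-0.385,0.067,0.077]},
  {"linear":[-0.385,0.067,0.077]},
])

```text
$.motion[0]: bad value
```

```bash
cat >> h.py <<'E'
def ring(p,near,zlo,zhi,rad=.05):
    """fit outer circle to depth points of a flat top face; returns centre, radius, top z, n"""
    W=cloud(p);m=(np.hypot(W[...,0]-near[0],W[...,1]-near[1])<rad)&(W[...,2]>zlo)&(W[...,2]<zhi)
    q=W[m];c,r=cv2.minEnclosingCircle(q[:,:2].astype(np.float32))
    return np.round(c,4),round(r,4),np.median(q[:,2]).round(4),len(q)
def totool(s,d): return (np.array(s["orientation"]).T@d).round(4)
E
python3 - <<'E'
from h import *
s=telemetry.state();print(s["time"],s["tcp_pos"],np.round(s["orientation"],3)[:2,:2],s["joints"])
p=snapshot("wrist");save(p,"w2")
for n in ["medium_centre","thin_centre"]:
    for d in finder.recognise(p,n)[:2]:
        l,t,w,h=d["bbox"];c=world(p,l+w/2,t+h/2,.014);print(n,d["conf"],d["bbox"],c)
        try: print(ring(p,c,.006,.025))
        except Exception as e: print(e)
E
```

```text
0.8 [ 0.21107232 -0.5078594   0.19669596] [[-0.923 -0.384]
 [-0.384  0.923]] [-8.92366524e-01  2.55050936e-01  1.08181003e-01 -3.63944009e-05
 -1.42390754e+00 -2.84605160e-01]
medium_centre 0.35 [358.2, 387.5, 24.5, 15.9] [ 0.44265178 -0.28173408  0.014     ]
(array([ 0.4449, -0.2789]), 0.0216, np.float64(0.0125), 140)
```

View pics/w2.png

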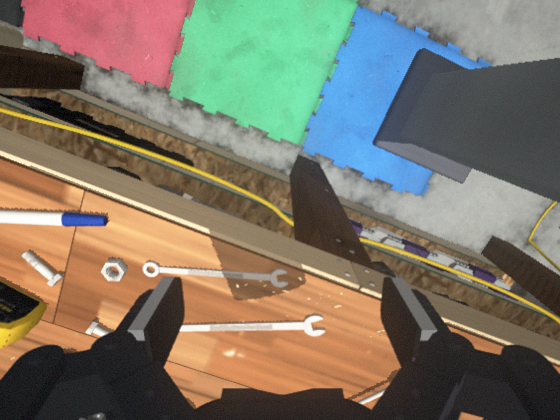

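The arm didn't move because every row needs all of its fields. The wrist picture shows the fingertips at (155,330) and (410,330), so the grasp area lies near (282,350).

Call:
arm_command([
  {"linear":[-0.04,0.007,0],"turn":[0,0,0],"grip":1},
  {"linear":[-0.08,0.014,0],"turn":[0,0,0],"grip":1},
  {"linear":[-0.12,0.022,0],"turn":[0,0,0],"grip":1},
  {"linear":[-0.16,0.029,0],"turn":[0,0,0],"grip":1},
  {"linear":[-0.2,0.037,0],"turn":[0,0,0],"grip":1},
  {"linear":[-0.24,0.044,0.01],"turn":[0,0,0],"grip":1},
  {"linear":[-0.28,0.051,0.02],"turn":[0,0,0],"grip":1},
  {"linear":[-0.32,0.059,0.03],"turn":[0,0,0],"grip":1},
  {"linear":[-0.35,0.065,0.05],"turn":[0,0,0],"grip":1},
  {"linear":[-0.385,0.067,0.077],"turn":[0,0,0],"grip":1},
  {"linear":[-0.385,0.067,0.077],"turn":[0,0,0],"grip":1},
  {"linear":[-0.385,0.067,0.077],"turn":[0,0,0],"grip":1},
])

```text
time: 1.95
tcp_pos: [0.541, -0.2967, 0.117]
orientation: [[-0.923, -0.386, -0.005], [-0.386, 0.923, 0.002], [0.004, 0.003, -1.0]]
wrist_force: [-1.1, -0.3, 0.1]
width: 0.0855
gripper_force: 0.0
```

```bash

python3 - <<'E'
from h import *
s=telemetry.state();print(s["time"],s["tcp_pos"],np.round(s["orientation"],3)[:2,:2],s["joints"])
p=snapshot("wrist");save(p,"w3")
for n in ["medium_centre","thin_centre"]:
    for d in finder.recognise(p,n)[:2]:
        l,t,w,h=d["bbox"];c=world(p,l+w/2,t+h/2,.014);print(n,d["conf"],d["bbox"],c)
        try: print(ring(p,c,.006,.025))
        except Exception as e: print(e)
E
```

```text
1.95 [ 0.54097992 -0.29665466  0.11695129] [[-0.923 -0.386]
 [-0.386  0.923]] [-2.48902986e-01  4.22938705e-01  1.46700847e-01 -3.99674493e-04
 -1.29939455e+00 -9.25650793e-01]
medium_centre 0.6 [268.9, 163.3, 51.4, 61.0] [ 0.53333147 -0.28703888  0.014     ]
(array([ 0.5346, -0.2874]), 0.0231, np.float64(0.015), 1689)
thin_centre 0.91 [381.6, 225.4, 57.5, 45.3] [ 0.53950796 -0.17253217  0.014     ]
(array([ 0.5401, -0.1683]), 0.023, np.float64(0.009), 1303)
```

View pics/w3.png

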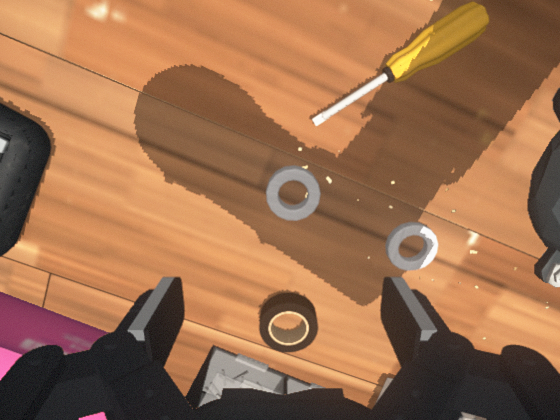

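The medium ring is at (293,193), directly under the tool, and the thin ring is at (412,246). The fitted radius of 23 mm and the face heights of 15 and 9 mm agree with the given sizes. I'll descend and grip the medium ring.

Call:
arm_command([
  {"linear":[0.002,0.011,0.02],"turn":[0,0,0],"grip":0.6},
  {"linear":[0.002,0.011,0.05],"turn":[0,0,0],"grip":0.6},
  {"linear":[0.002,0.011,0.08],"turn":[0,0,0],"grip":0.6},
  {"linear":[0.002,0.011,0.1],"turn":[0,0,0],"grip":0.6},
  {"linear":[0.002,0.011,0.112],"turn":[0,0,0],"grip":0.6},
  {"linear":[0.002,0.011,0.116],"turn":[0,0,0],"grip":0.6},
  {"linear":[0.002,0.011,0.117],"turn":[0,0,0],"grip":0.6},
  {"linear":[0.002,0.011,0.117],"turn":[0,0,0],"grip":0.6},
], grip_force=40)

```text
time: 2.77
tcp_pos: [0.5353, -0.2899, 0.0043]
orientation: [[-0.924, -0.383, 0.002], [-0.383, 0.924, -0.001], [-0.002, -0.002, -1.0]]
wrist_force: [-0.7, 0.3, -0.1]
width: 0.0683
gripper_force: 0.0
```

```bash

python3 - <<'E'
from h import *
s=telemetry.state();print(s["time"],s["tcp_pos"],np.round(s["orientation"],3),s["wrist_force"])
p=snapshot("wrist");save(p,"w4")
print(ring(p,(.5346,-.2874),.006,.025,.028))
W=cloud(p); R=s["orientation"];L=(W-s["tcp_pos"])@R
m=(abs(L[...,0])<.008)&(abs(abs(L[...,1])-.04)<.02)&(W[...,2]>-.01)&(W[...,2]<.06)
print("lowest finger z", np.nanpercentile(W[...,2][m],[1,3,10,50]))
E
```

```text
2.7667 [ 0.53533221 -0.28985151  0.00427496] [[-0.924 -0.383  0.002]
 [-0.383  0.924 -0.001]
 [-0.002 -0.002 -1.   ]] [-0.70938301  0.31783163 -0.13501455]
(array([ 0.5345, -0.288 ]), 0.023, np.float64(0.0149), 4194)
lowest finger z [-0.00256717 -0.00219305 -0.00182642 -0.00085972]
```

View pics/w4.png

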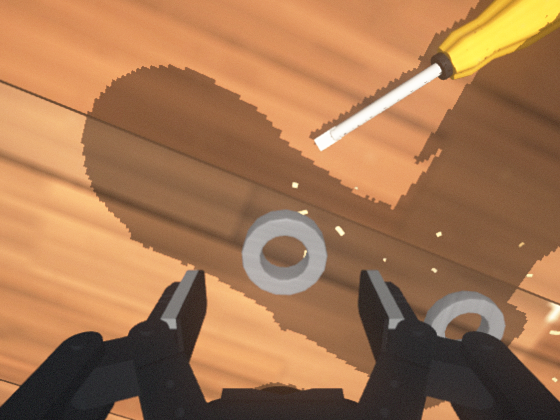

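The ring is at (284,252), centred between the fingertips. I'll lower slightly, close and lift.

Call:
arm_command([
  {"linear":[0,0.002,0.003],"turn":[0,0,0],"grip":0.6},
  {"linear":[0,0.002,0.003],"turn":[0,0,0],"grip":-0.2},
  {"linear":[0,0.002,0.003],"turn":[0,0,0],"grip":-0.2},
  {"linear":[0,0.002,0.003],"turn":[0,0,0],"grip":-0.2},
  {"linear":[0,0.002,0.003],"turn":[0,0,0],"grip":-0.2},
  {"linear":[0,0.002,0.003],"turn":[0,0,0],"grip":-0.2},
])

```text
time: 3.32
tcp_pos: [0.5341, -0.2871, -0.0002]
orientation: [[-0.923, -0.384, 0.0], [-0.384, 0.923, -0.0], [-0.0, -0.0, -1.0]]
wrist_force: [0.1, -1.3, -0.1]
width: 0.0342
gripper_force: 0.0
```

```bash

python3 - <<'E'
from h import *
p=snapshot("wrist");save(p,"w5")
for z in [(.006,.025)]: print(ring(p,(.5346,-.2874),*z,.028))
E
```

```text
(array([ 0.5344, -0.288 ]), 0.023, np.float64(0.0149), 4240)
```

View pics/w5.png

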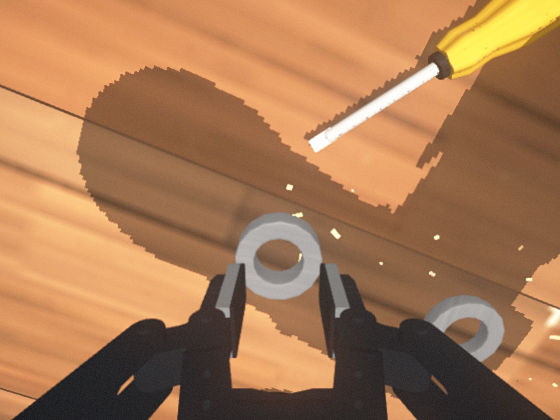

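The ring is still on the bench at (279,256) and the fingers have closed above it. I'll measure how far the tips really are behind the TCP.

```bash

python3 - <<'E'
from h import *
s=telemetry.state();p=snapshot("wrist");W=cloud(p);L=(W-s["tcp_pos"])@np.array(s["orientation"])
print(s["tcp_pos"],s["width"],s["wrist_force"])
for v in range(262,345,10):
    for u in (222,228,234,240,244,322,328,334,340,346): print((np.array(L[v,u])*1000).round(0).astype(int) if p["range_z"][v,u]>0 else None,end=" ")
    print()
E
```

```text
[ 5.34129942e-01 -2.87063982e-01 -2.37841690e-04] 0.03436566785185734 [ 0.09517207  1.1137324  -0.03458272]
[ -8 -33   1] [ -8 -30   0] [ -9 -27   2] [  0 -21 -16] [  0 -19 -16] [  0  22 -14] [-8 27  1] [-8 30  1] [-8 34  1] [-9 38  2] 
[-15 -34   1] [ 11 -22 -46] [ 11 -20 -46] [ 11 -17 -46] [  7 -16 -39] [  9  18 -43] [ 11  20 -47] [ 12  23 -47] [-14  34  -1] [-15  38   1] 
[  8 -24 -49] [ 11 -21 -55] [ 12 -18 -55] [ 11 -16 -54] [  4 -16 -42] [  6  18 -45] [ 12  19 -55] [ 12  21 -55] [ 12  24 -56] [  8  28 -48] 
[ 11 -22 -62] [ 12 -20 -63] [ 11 -17 -62] [  7 -16 -55] [ -1 -16 -42] [  1  18 -46] [ 12  18 -63] [ 12  20 -63] [ 12  23 -63] [  8  26 -56] 
[ 12 -21 -69] [ 10 -19 -67] [ 11 -17 -68] [  3 -16 -56] [ -5 -16 -43] [ -2  18 -48] [ 10  18 -67] [ 12  19 -70] [ 12  22 -69] [ 13  23 -70] 
[ 13 -20 -77] [ 10 -18 -73] [ 10 -16 -72] [ -1 -16 -57] [ -9 -16 -45] [ -5  18 -52] [  7  18 -68] [  9  19 -72] [ 13  20 -77] [ 14  22 -78] 
[ 13 -19 -82] [  8 -18 -76] [  5 -16 -72] [ -4 -16 -59] [-49 -22   1] [ -9  18 -52] [  3  18 -69] [  5  19 -72] [ 13  19 -82] [ 12  22 -81] 
[ 13 -18 -88] [  5 -18 -78] [  1 -17 -72] [ -8 -16 -61] [-56 -22   1] [-56  25   1] [ -1  18 -70] [  3  19 -74] [ 12  19 -86] [ 13  20 -88] 
[ 13 -17 -92] [  1 -18 -78] [ -4 -17 -71] [-64 -25   1] [-63 -23   0] [-64  26   1] [ -4  18 -71] [ -1  19 -74] [ 12  18 -91] [ 13  20 -91]
```

The depth shows the fingertips about 40 mm behind the reported TCP, so the gripper's true tip offset differs from the nominal one. I'll open and descend in stages while watching the force.

Call:
arm_command([
  {"linear":[0,0,0],"turn":[0,0,0],"grip":0.6},
  {"linear":[0,0,0],"turn":[0,0,0],"grip":0.6},
  {"linear":[0,0,0.005],"turn":[0,0,0],"grip":0.6},
  {"linear":[0,0,0.012],"turn":[0,0,0],"grip":0.6},
  {"linear":[0,0,0.02],"turn":[0,0,0],"grip":0.6},
  {"linear":[0,0,0.025],"turn":[0,0,0],"grip":0.6},
  {"linear":[0,0,0.028],"turn":[0,0,0],"grip":0.6},
  {"linear":[0,0,0.028],"turn":[0,0,0],"grip":0.6},
])

```text
time: 4.08
tcp_pos: [0.5333, -0.2868, -0.0296]
orientation: [[-0.924, -0.384, -0.002], [-0.384, 0.924, 0.001], [0.002, 0.001, -1.0]]
wrist_force: [0.7, 0.1, 0.8]
width: 0.0687
gripper_force: 0.0
```

```bash

python3 - <<'E'
from h import *
s=telemetry.state();p=snapshot("wrist");save(p,"w6");W=cloud(p);L=(W-s["tcp_pos"])@np.array(s["orientation"])
print(s["tcp_pos"],s["width"],s["wrist_force"])
print(ring(p,(.5346,-.2874),.006,.025,.028))
m=(abs(L[...,0])<.013)&(abs(abs(L[...,1])-.035)<.014)&(W[...,2]<.08)
q=W[m];h,e=np.histogram(q[:,2],np.arange(-.006,.08,.004));print(*zip(e.round(3),h))
E
```

```text
[ 0.53325701 -0.28678593 -0.02962007] 0.06866713594243624 [0.73537446 0.09511751 0.76639947]
(array([ 0.5344, -0.2886]), 0.0233, np.float64(0.0148), 6182)
(np.float64(-0.006), np.int64(315)) (np.float64(-0.002), np.int64(3472)) (np.float64(0.002), np.int64(20)) (np.float64(0.006), np.int64(6)) (np.float64(0.01), np.int64(143)) (np.float64(0.014), np.int64(490)) (np.float64(0.018), np.int64(474)) (np.float64(0.022), np.int64(550)) (np.float64(0.026), np.int64(574)) (np.float64(0.03), np.int64(633)) (np.float64(0.034), np.int64(681)) (np.float64(0.038), np.int64(771)) (np.float64(0.042), np.int64(705)) (np.float64(0.046), np.int64(984)) (np.float64(0.05), np.int64(307)) (np.float64(0.054), np.int64(405)) (np.float64(0.058), np.int64(822)) (np.float64(0.062), np.int64(2240)) (np.float64(0.066), np.int64(584)) (np.float64(0.07), np.int64(91)) (np.float64(0.074), np.int64(52))
```

View pics/w6.png

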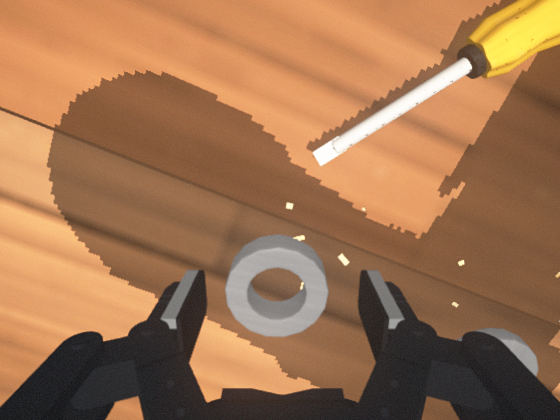

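The ring is at (277,286) between the tips at (205,275) and (362,275), and the tips are about 11 mm above the bench. I'll lower 7 mm more and close.

Call:
arm_command([
  {"linear":[0,-0.002,0.003],"turn":[0,0,0],"grip":0.5},
  {"linear":[0,-0.002,0.006],"turn":[0,0,0],"grip":0.3},
  {"linear":[0,-0.002,0.007],"turn":[0,0,0],"grip":0.1},
  {"linear":[0,-0.002,0.007],"turn":[0,0,0],"grip":-0.5},
  {"linear":[0,-0.002,0.007],"turn":[0,0,0],"grip":-1},
  {"linear":[0,-0.002,0.007],"turn":[0,0,0],"grip":-1},
  {"linear":[0,-0.002,0.007],"turn":[0,0,0],"grip":-1},
])

```text
time: 4.72
tcp_pos: [0.5347, -0.2888, -0.0354]
orientation: [[-0.923, -0.384, -0.0], [-0.384, 0.923, 0.0], [0.0, 0.0, -1.0]]
wrist_force: [-0.5, 0.3, -1.2]
width: 0.044
gripper_force: 40.8
```

The ring is gripped at 44 mm and 41 N. I'll lift it and carry it over the vise.

Call:
arm_command([
  {"linear":[0,0,-0.025],"turn":[0,0,0],"grip":-1},
  {"linear":[0,0,-0.06],"turn":[0,0,0],"grip":-1},
  {"linear":[0,0,-0.1],"turn":[0,0,0],"grip":-1},
  {"linear":[0,0,-0.14],"turn":[0,0,0],"grip":-1},
  {"linear":[0,0,-0.18],"turn":[0,0,0],"grip":-1},
  {"linear":[-0.002,0.01,-0.207],"turn":[0,0,0],"grip":-1},
  {"linear":[-0.01,0.04,-0.217],"turn":[0,0,0],"grip":-1},
  {"linear":[-0.02,0.07,-0.217],"turn":[0,0,0],"grip":-1},
  {"linear":[-0.03,0.11,-0.217],"turn":[0,0,0],"grip":-1},
  {"linear":[-0.042,0.15,-0.217],"turn":[0,0,0],"grip":-1},
  {"linear":[-0.055,0.19,-0.217],"turn":[0,0,0],"grip":-1},
  {"linear":[-0.065,0.228,-0.217],"turn":[0,0,0],"grip":-1},
])

```text
time: 5.72
tcp_pos: [0.5067, -0.0515, 0.1817]
orientation: [[-0.924, -0.383, 0.0], [-0.383, 0.924, 0.0], [-0.0, 0.0, -1.0]]
wrist_force: [-0.1, 1.0, -0.8]
width: 0.0439
gripper_force: 41.1
```

Call:
arm_command([
  {"linear":[-0.011,0.038,0],"turn":[0,0,0],"grip":-1},
  {"linear":[-0.022,0.076,0],"turn":[0,0,0],"grip":-1},
  {"linear":[-0.033,0.114,0],"turn":[0,0,0],"grip":-1},
  {"linear":[-0.044,0.152,0],"turn":[0,0,0],"grip":-1},
  {"linear":[-0.055,0.19,0],"turn":[0,0,0],"grip":-1},
  {"linear":[-0.062,0.215,0],"turn":[0,0,0],"grip":-1},
  {"linear":[-0.066,0.227,0.01],"turn":[0,0,0],"grip":-1},
  {"linear":[-0.067,0.23,0.025],"turn":[0,0,0],"grip":-1},
  {"linear":[-0.067,0.23,0.035],"turn":[0,0,0],"grip":-1},
  {"linear":[-0.067,0.23,0.035],"turn":[0,0,0],"grip":-1},
  {"linear":[-0.067,0.23,0.035],"turn":[0,0,0],"grip":-1},
])

```text
time: 6.63
tcp_pos: [0.4807, 0.1835, 0.1462]
orientation: [[-0.924, -0.383, -0.001], [-0.383, 0.924, -0.001], [0.002, -0.001, -1.0]]
wrist_force: [0.6, -0.4, -0.1]
width: 0.0439
gripper_force: 41.1
```

```bash

cat >> h.py <<'E'
def hand(p,s,zl,rad=.024):
    "held ring in tool frame: points with tool z in zl, near axis"
    L=(cloud(p)-s["tcp_pos"])@np.array(s["orientation"])
    m=(np.hypot(L[...,0],L[...,1])<rad+.004)&(L[...,2]>zl[0])&(L[...,2]<zl[1])
    return L,m
E
python3 - <<'E'
from h import *
s=telemetry.state();p=snapshot("wrist");save(p,"w7");L,m=hand(p,s,(-.07,-.03))
print(s["time"],s["tcp_pos"],s["width"],s["wrist_force"])
h,e=np.histogram(L[m][:,2],np.arange(-.07,-.028,.002));print(*zip(e.round(3),h))
W=cloud(p);
for lo,hi,r in((.09,.104,.03),(.055,.07,.04)):
    try: print(ring(p,(.481,.185),lo,hi,r))
    except Exception as e: print(e)
E
```

```text
6.6333 [0.48071204 0.18350557 0.14616354] 0.04394398965404429 [ 0.60259234 -0.43597275 -0.06849239]
(np.float64(-0.07), np.int64(174)) (np.float64(-0.068), np.int64(181)) (np.float64(-0.066), np.int64(150)) (np.float64(-0.064), np.int64(153)) (np.float64(-0.062), np.int64(150)) (np.float64(-0.06), np.int64(134)) (np.float64(-0.058), np.int64(149)) (np.float64(-0.056), np.int64(116)) (np.float64(-0.054), np.int64(129)) (np.float64(-0.052), np.int64(4003)) (np.float64(-0.05), np.int64(1644)) (np.float64(-0.048), np.int64(426)) (np.float64(-0.046), np.int64(404)) (np.float64(-0.044), np.int64(391)) (np.float64(-0.042), np.int64(373)) (np.float64(-0.04), np.int64(352)) (np.float64(-0.038), np.int64(239)) (np.float64(-0.036), np.int64(41)) (np.float64(-0.034), np.int64(0)) (np.float64(-0.032), np.int64(0)) (np.float64(-0.03), np.int64(0))
(array([0.4811, 0.1847]), 0.0122, np.float64(0.096), 886)
(array([0.481 , 0.1847]), 0.0231, np.float64(0.0632), 1508)
```

View pics/w7.png

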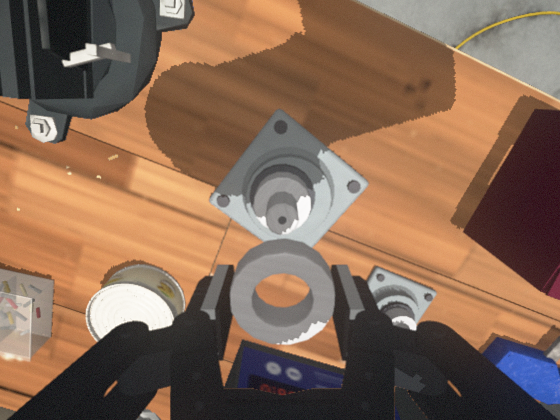

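The arbor tip is at (282,219), and the ring in hand at (282,292) is level. Next I'll fit the ring's centre in the tool frame against the arbor.

```bash

cat >> h.py <<'E'
def bore(p,s,zl):
    "fit the bore circle of the held ring's top face in tool axes"
    L=(cloud(p)-s["tcp_pos"])@np.array(s["orientation"])
    f=((L[...,2]>zl[0])&(L[...,2]<zl[1])&(np.hypot(L[...,0],L[...,1])<.03)).astype(np.uint8)
    cs,h=cv2.findContours(f,cv2.RETR_CCOMP,cv2.CHAIN_APPROX_NONE)
    i=max((i for i in range(len(cs)) if h[0][i][3]>=0),key=lambda i:cv2.contourArea(cs[i]))
    q=cs[i][:,0];q=L[q[:,1],q[:,0],:2];q=q[np.isfinite(q).all(1)]
    from scipy.optimize import least_squares
    r=least_squares(lambda a:np.hypot(q[:,0]-a[0],q[:,1]-a[1])-a[2],[0,0,.0128],loss="soft_l1",f_scale=.0005).x
    t=L[f>0];A=np.c_[t[:,:2],np.ones(len(t))];pl=np.linalg.lstsq(A,t[:,2],rcond=None)[0]
    return r.round(4),pl.round(4)
E
python3 - <<'E'
from h import *
s=telemetry.state();p=snapshot("wrist");r,pl=bore(p,s,(-.0545,-.0485))
print("bore in tool",r,"plane",pl)
a=np.array([*ring(p,(.481,.185),.09,.104,.03)[0],.097])
print("arbor in tool",totool(s,a-s["tcp_pos"]),s["tcp_pos"])
E
```

```text
bore in tool [0.0002 0.0009 0.0128] plane [-0.0031  0.0011 -0.0504]
arbor in tool [-0.0002  0.001   0.05  ] [0.48129788 0.18372836 0.14699016]
```

The alignment is within 0.5 mm. I'll descend to just above the tip.

Call:
arm_command([
  {"linear":[0,0,0.025],"turn":[0,0,0],"grip":-1},
  {"linear":[0,0,0.05],"turn":[0,0,0],"grip":-1},
  {"linear":[0,0,0.065],"turn":[0,0,0],"grip":-1},
  {"linear":[0,0,0.073],"turn":[0,0,0],"grip":-1},
  {"linear":[0,0,0.077],"turn":[0,0,0],"grip":-1},
  {"linear":[0,0,0.077],"turn":[0,0,0],"grip":-1},
  {"linear":[0,0,0.077],"turn":[0,0,0],"grip":-1},
])

```text
time: 7.32
tcp_pos: [0.4819, 0.1849, 0.0709]
orientation: [[-0.923, -0.384, 0.002], [-0.384, 0.923, 0.001], [-0.002, 0.0, -1.0]]
wrist_force: [-0.0, -0.1, -0.3]
width: 0.0439
gripper_force: 41.1
```

```bash

python3 - <<'E'
from h import *
s=telemetry.state();p=snapshot("wrist");save(p,"w8");r,pl=bore(p,s,(-.0545,-.0485))
print("bore in tool",r,"plane",pl,s["tcp_pos"],s["wrist_force"])
L=(cloud(p)-s["tcp_pos"])@np.array(s["orientation"])
m=(np.hypot(L[...,0]-r[0],L[...,1]-r[1])<.012)&(L[...,2]>-.047)&(L[...,2]<.04)
q=L[m];print(len(q),q.min(0),q.max(0),np.percentile(q[:,2],[5,50,95]))
E
```

```text
bore in tool [0.0002 0.0009 0.0128] plane [-0.0042 -0.0002 -0.0504] [0.48189753 0.18494163 0.07091192] [-0.00742153 -0.09404105 -0.26224267]
609 [-0.01091434 -0.00917424 -0.02693237] [0.01219075 0.01234474 0.00974155] [-0.02609076 -0.02489887  0.00667655]
```

Call:
arm_command([
  {"linear":[0,0,0.003],"turn":[0,0,0],"grip":-1},
  {"linear":[0,0,0.006],"turn":[0,0,0],"grip":-1},
  {"linear":[0,0,0.008],"turn":[0,0,0],"grip":-1},
  {"linear":[0,0,0.01],"turn":[0,0,0],"grip":-1},
  {"linear":[0,0,0.012],"turn":[0,0,0],"grip":-1},
  {"linear":[0,0,0.012],"turn":[0,0,0],"grip":-1},
  {"linear":[0,0,0.012],"turn":[0,0,0],"grip":-1},
])

```text
time: 7.95
tcp_pos: [0.4809, 0.1845, 0.0575]
orientation: [[-0.923, -0.384, -0.0], [-0.384, 0.923, -0.0], [0.0, -0.0, -1.0]]
wrist_force: [0.6, -2.0, -1.8]
width: 0.0438
gripper_force: 41.1
```

```bash

python3 - <<'E'
from h import *
s=telemetry.state();p=snapshot("wrist");r,pl=bore(p,s,(-.0545,-.0485))
print("bore in tool",r,"plane",pl,s["tcp_pos"],s["wrist_force"])
L=(cloud(p)-s["tcp_pos"])@np.array(s["orientation"])
m=(np.hypot(L[...,0]-r[0],L[...,1]-r[1])<.012)&(L[...,2]>-.047)&(L[...,2]<.04)
q=L[m];q=q[q[:,2]<-.03];print(len(q),(q.min(0)+q.max(0))/2,np.percentile(q[:,2],[5,50,95])+0, "tip z", s["tcp_pos"][2]-np.median(q[:,2]))
E
```

```text
bore in tool [0.0002 0.001  0.0128] plane [-0.0023 -0.0001 -0.0505] [0.48086585 0.18448888 0.05745405] [ 0.62100651 -2.04150458 -1.80840624]
1208 [-0.00259915  0.00031036 -0.04053665] [-0.039672   -0.03869448 -0.0376856 ] tip z 0.09614853041540251
```

The ring is over the tip and the arbor hasn't sunk. There is a small side load, so I'll shift 0.7 mm and go on down.

Call:
arm_command([
  {"linear":[0.0002,-0.0007,0.001],"turn":[0,0,0],"grip":-1},
  {"linear":[0.0002,-0.0007,0.004],"turn":[0,0,0],"grip":-1},
  {"linear":[0.0002,-0.0007,0.007],"turn":[0,0,0],"grip":-1},
  {"linear":[0.0002,-0.0007,0.01],"turn":[0,0,0],"grip":-1},
  {"linear":[0.0002,-0.0007,0.013],"turn":[0,0,0],"grip":-1},
  {"linear":[0.0002,-0.0007,0.013],"turn":[0,0,0],"grip":-1},
])

```text
time: 8.5
tcp_pos: [0.4805, 0.1838, 0.0438]
orientation: [[-0.924, -0.384, -0.001], [-0.384, 0.924, -0.001], [0.001, -0.0, -1.0]]
wrist_force: [0.4, 0.2, -0.3]
width: 0.0439
gripper_force: 41.1
```

```bash
cat > chk.py <<'E'
import sys
from h import *
zl=eval(sys.argv[1]) if len(sys.argv)>1 else (-.0545,-.0485)
s=telemetry.state();p=snapshot("wrist");r,pl=bore(p,s,zl)
print("bore",r,"plane",pl,s["time"],np.round(s["tcp_pos"],4),np.round(s["wrist_force"],1),"top z",round(s["tcp_pos"][2]-pl[2],4))
L=(cloud(p)-s["tcp_pos"])@np.array(s["orientation"]);W=cloud(p)
m=(np.hypot(L[...,0]-r[0],L[...,1]-r[1])<.0125)&(W[...,2]>.075)&(W[...,2]<.102)
q=L[m];print(len(q),"arbor mid",((q.min(0)+q.max(0))/2).round(4),"tip z",np.median(W[m][:,2]).round(4))
E
python3 chk.py
```

```text
bore [-0.0009  0.0001  0.013 ] plane [ 0.0039  0.0002 -0.0509] 8.5 [0.4805 0.1838 0.0438] [ 0.4  0.2 -0.3] top z 0.0947
2448 arbor mid [-0.001  -0.0001 -0.0484] tip z 0.0958
```

Call:
arm_command([
  {"linear":[0,0,0.003],"turn":[0,0,0],"grip":-1},
  {"linear":[0,0,0.006],"turn":[0,0,0],"grip":-1},
  {"linear":[0,0,0.009],"turn":[0,0,0],"grip":-1},
  {"linear":[0,0,0.011],"turn":[0,0,0],"grip":-1},
  {"linear":[0,0,0.0125],"turn":[0,0,0],"grip":-1},
  {"linear":[0,0,0.0125],"turn":[0,0,0],"grip":-1},
  {"linear":[0,0,0.0125],"turn":[0,0,0],"grip":-1},
])

```text
time: 9.13
tcp_pos: [0.481, 0.1839, 0.0321]
orientation: [[-0.923, -0.384, -0.0], [-0.384, 0.923, -0.0], [0.0, -0.0, -1.0]]
wrist_force: [0.0, -0.5, -0.4]
width: 0.0439
gripper_force: 41.2
```

Call:
arm_command([
  {"linear":[0,0,0.001],"turn":[0,0,0],"grip":-1},
  {"linear":[0,0,0.002],"turn":[0,0,0],"grip":-1},
  {"linear":[0,0,0.002],"turn":[0,0,0],"grip":-1},
  {"linear":[0,0,0.002],"turn":[0,0,0],"grip":0.4},
  {"linear":[0,0,0.002],"turn":[0,0,0],"grip":0.6},
  {"linear":[0,0,0.002],"turn":[0,0,0],"grip":0.6},
  {"linear":[0,0,-0.02],"turn":[0,0,0],"grip":0.6},
  {"linear":[0,0,-0.05],"turn":[0,0,0],"grip":0.6},
  {"linear":[0,0,-0.09],"turn":[0,0,0],"grip":0.6},
  {"linear":[0,0,-0.09],"turn":[0,0,0],"grip":0.6},
  {"linear":[0,0,-0.09],"turn":[0,0,0],"grip":0.6},
])

```text
time: 10.05
tcp_pos: [0.4827, 0.1851, 0.1249]
orientation: [[-0.923, -0.384, 0.005], [-0.384, 0.923, 0.004], [-0.006, 0.001, -1.0]]
wrist_force: [-0.6, 0.2, -1.1]
width: 0.0683
gripper_force: 0.0
```

```bash
python3 - <<'E'
from h import *
s=telemetry.state();p=snapshot("wrist");print(s["tcp_pos"],s["wrist_force"])
print(ring(p,(.481,.185),.09,.104,.03));print(ring(p,(.481,.185),.07,.088,.035));print(ring(p,(.481,.185),.056,.07,.035))
W=cloud(p);m=(np.hypot(W[...,0]-.481,W[...,1]-.185)<.023)&(W[...,2]>.07)&(W[...,2]<.088);q=W[m]
print("tilt",np.linalg.lstsq(np.c_[q[:,:2],np.ones(len(q))],q[:,2],rcond=None)[0][:2])
E
```

```text
[0.48270326 0.18505912 0.1249149 ] [-0.60277847  0.24523185 -1.05276984]
(array([0.4809, 0.1847]), 0.012, np.float64(0.096), 1057)
(array([0.4808, 0.1851]), 0.023, np.float64(0.079), 2263)
(array([0.4748, 0.1817]), 0.0218, np.float64(0.0625), 281)
tilt [0.02941781 0.01163473]
```

The medium ring is seated: its top is at 79 mm and its tilt about 0.03 rad. Now for the thin ring.

Call:
arm_command([
  {"linear":[0.005,-0.02,-0.035],"turn":[0,0,0],"grip":0.6},
  {"linear":[0.013,-0.055,-0.05],"turn":[0,0,0],"grip":0.6},
  {"linear":[0.022,-0.095,-0.05],"turn":[0,0,0],"grip":0.6},
  {"linear":[0.032,-0.135,-0.05],"turn":[0,0,0],"grip":0.6},
  {"linear":[0.042,-0.175,-0.05],"turn":[0,0,0],"grip":0.6},
  {"linear":[0.052,-0.215,-0.05],"turn":[0,0,0],"grip":0.6},
  {"linear":[0.062,-0.255,-0.05],"turn":[0,0,0],"grip":0.6},
  {"linear":[0.071,-0.295,-0.05],"turn":[0,0,0],"grip":0.6},
  {"linear":[0.079,-0.333,-0.035],"turn":[0,0,0],"grip":0.6},
  {"linear":[0.0815,-0.349,0],"turn":[0,0,0],"grip":0.6},
  {"linear":[0.0815,-0.349,0.035],"turn":[0,0,0],"grip":0.6},
  {"linear":[0.0815,-0.349,0.055],"turn":[0,0,0],"grip":0.6},
])

```text
time: 11.1
tcp_pos: [0.5363, -0.1703, 0.0614]
orientation: [[-0.925, -0.38, -0.008], [-0.38, 0.925, 0.002], [0.006, 0.005, -1.0]]
wrist_force: [-0.1, 0.7, -0.7]
width: 0.0684
gripper_force: 0.0
```

Call:
arm_command([
  {"linear":[0,0,0],"turn":[0,0,0],"grip":0.6},
  {"linear":[0,0,0],"turn":[0,0,0],"grip":0.6},
])

```text
time: 11.27
tcp_pos: [0.5384, -0.1698, 0.0658]
orientation: [[-0.923, -0.384, -0.004], [-0.384, 0.923, -0.0], [0.004, 0.001, -1.0]]
wrist_force: [0.8, 0.0, 1.8]
width: 0.0686
gripper_force: 0.0
```

```bash
python3 - <<'E'
from h import *
s=telemetry.state();p=snapshot("wrist");print(s["tcp_pos"],s["wrist_force"])
c=ring(p,(.54,-.171),.005,.016,.032);print(c,totool(s,np.array([*c[0],0])-s["tcp_pos"]))
E
```

```text
[ 0.53841719 -0.16975154  0.06575688] [0.83853864 0.0256714  1.84766969]
(array([ 0.5401, -0.1675]), 0.023, np.float64(0.0091), 2108) [-0.0027  0.0013  0.0657]
```

Call:
arm_command([
  {"linear":[-0.0015,0.0015,0.03],"turn":[0,0,0],"grip":0.6},
  {"linear":[-0.0015,0.0015,0.06],"turn":[0,0,0],"grip":0.6},
  {"linear":[-0.0015,0.0015,0.08],"turn":[0,0,0],"grip":0.6},
  {"linear":[-0.0015,0.0015,0.092],"turn":[0,0,0],"grip":0.6},
  {"linear":[-0.0015,0.0015,0.098],"turn":[0,0,0],"grip":0.6},
  {"linear":[-0.0015,0.0015,0.098],"turn":[0,0,0],"grip":0.6},
  {"linear":[-0.0015,0.0015,0.098],"turn":[0,0,0],"grip":0.6},
])

```text
time: 11.9
tcp_pos: [0.542, -0.1676, -0.0291]
orientation: [[-0.923, -0.384, 0.003], [-0.384, 0.923, -0.001], [-0.002, -0.002, -1.0]]
wrist_force: [1.0, -0.2, 0.8]
width: 0.0682
gripper_force: 0.0
```

```bash
python3 - <<'E'
from h import *
s=telemetry.state();p=snapshot("wrist");print(s["tcp_pos"],s["wrist_force"])
c=ring(p,(.54,-.1675),.005,.016,.026);print(c,totool(s,np.array([*c[0],0])-s["tcp_pos"]))
E
```

```text
[ 0.54201022 -0.16764893 -0.02912881] [ 0.99823552 -0.18146837  0.83702149]
(array([ 0.54  , -0.1676]), 0.0231, np.float64(0.0089), 5091) [ 0.0018  0.0008 -0.0291]
```

Call:
arm_command([
  {"linear":[0.001,0.0005,0.003],"turn":[0,0,0],"grip":0.5},
  {"linear":[0.001,0.0005,0.006],"turn":[0,0,0],"grip":0.3},
  {"linear":[0.001,0.0005,0.007],"turn":[0,0,0],"grip":0.1},
  {"linear":[0.001,0.0005,0.007],"turn":[0,0,0],"grip":-0.5},
  {"linear":[0.001,0.0005,0.007],"turn":[0,0,0],"grip":-1},
  {"linear":[0.001,0.0005,0.007],"turn":[0,0,0],"grip":-1},
  {"linear":[0.001,0.0005,0.007],"turn":[0,0,0],"grip":-1},
])

```text
time: 12.53
tcp_pos: [0.5401, -0.1679, -0.0365]
orientation: [[-0.923, -0.384, 0.002], [-0.384, 0.923, -0.001], [-0.001, -0.001, -1.0]]
wrist_force: [-1.4, 0.6, 7.1]
width: 0.0442
gripper_force: 43.1
```

Call:
arm_command([
  {"linear":[0,0,-0.02],"turn":[0,0,0],"grip":-1},
  {"linear":[0,0,-0.06],"turn":[0,0,0],"grip":-1},
  {"linear":[0,0,-0.1],"turn":[0,0,0],"grip":-1},
  {"linear":[0,0,-0.14],"turn":[0,0,0],"grip":-1},
  {"linear":[0,0,-0.18],"turn":[0,0,0],"grip":-1},
  {"linear":[-0.002,0.01,-0.212],"turn":[0,0,0],"grip":-1},
  {"linear":[-0.008,0.035,-0.218],"turn":[0,0,0],"grip":-1},
  {"linear":[-0.016,0.07,-0.218],"turn":[0,0,0],"grip":-1},
  {"linear":[-0.025,0.108,-0.218],"turn":[0,0,0],"grip":-1},
  {"linear":[-0.034,0.146,-0.218],"turn":[0,0,0],"grip":-1},
  {"linear":[-0.043,0.184,-0.218],"turn":[0,0,0],"grip":-1},
  {"linear":[-0.052,0.222,-0.218],"turn":[0,0,0],"grip":-1},
])

```text
time: 13.53
tcp_pos: [0.5014, 0.059, 0.1803]
orientation: [[-0.924, -0.383, 0.0], [-0.383, 0.924, 0.0], [-0.0, 0.0, -1.0]]
wrist_force: [1.4, 0.4, 0.3]
width: 0.0442
gripper_force: 41.1
```

Call:
arm_command([
  {"linear":[-0.008,0.035,0],"turn":[0,0,0],"grip":-1},
  {"linear":[-0.016,0.07,0],"turn":[0,0,0],"grip":-1},
  {"linear":[-0.024,0.105,0],"turn":[0,0,0],"grip":-1},
  {"linear":[-0.028,0.122,0.01],"turn":[0,0,0],"grip":-1},
  {"linear":[-0.029,0.126,0.025],"turn":[0,0,0],"grip":-1},
  {"linear":[-0.029,0.126,0.035],"turn":[0,0,0],"grip":-1},
  {"linear":[-0.029,0.126,0.035],"turn":[0,0,0],"grip":-1},
  {"linear":[-0.029,0.126,0.035],"turn":[0,0,0],"grip":-1},
  {"linear":[-0.029,0.126,0.035],"turn":[0,0,0],"grip":-1},
])

```text
time: 14.28
tcp_pos: [0.4813, 0.1842, 0.146]
orientation: [[-0.924, -0.383, 0.001], [-0.383, 0.924, 0.0], [-0.001, -0.0, -1.0]]
wrist_force: [-0.6, -0.4, -0.9]
width: 0.0439
gripper_force: 41.1
```

```bash
python3 - <<'E'
from h import *
s=telemetry.state();p=snapshot("wrist");save(p,"w9")
print(s["time"],s["tcp_pos"],s["width"],s["wrist_force"])
L,m=hand(p,s,(-.07,-.03),.018)
h,e=np.histogram(L[m][:,2],np.arange(-.056,-.028,.002));print(*zip(e.round(3),h))
r,pl=bore(p,s,(-.0495,-.0425));print(r,pl)
a=np.array([*ring(p,(.481,.185),.09,.104,.03)[0],.097]);print("arbor in tool",totool(s,a-s["tcp_pos"]))
E
```

```text
14.2833 [0.48127218 0.18419057 0.14595661] 0.04389337225844015 [-0.56917962 -0.42854208 -0.93148393]
(np.float64(-0.056), np.int64(20)) (np.float64(-0.054), np.int64(24)) (np.float64(-0.052), np.int64(23)) (np.float64(-0.05), np.int64(18)) (np.float64(-0.048), np.int64(875)) (np.float64(-0.046), np.int64(3758)) (np.float64(-0.044), np.int64(340)) (np.float64(-0.042), np.int64(220)) (np.float64(-0.04), np.int64(210)) (np.float64(-0.038), np.int64(104)) (np.float64(-0.036), np.int64(10)) (np.float64(-0.034), np.int64(0)) (np.float64(-0.032), np.int64(0))
[0.0001 0.001  0.0127] [-0.0016 -0.0007 -0.0454]
arbor in tool [0.0001 0.0006 0.049 ]
```

Alignment is within 0.4 mm again, so I'll descend.

Call:
arm_command([
  {"linear":[0,-0.0004,0.025],"turn":[0,0,0],"grip":-1},
  {"linear":[0,-0.0004,0.05],"turn":[0,0,0],"grip":-1},
  {"linear":[0,-0.0004,0.065],"turn":[0,0,0],"grip":-1},
  {"linear":[0,-0.0004,0.073],"turn":[0,0,0],"grip":-1},
  {"linear":[0,-0.0004,0.076],"turn":[0,0,0],"grip":-1},
  {"linear":[0,-0.0004,0.078],"turn":[0,0,0],"grip":-1},
  {"linear":[0,-0.0004,0.081],"turn":[0,0,0],"grip":-1},
  {"linear":[0,-0.0004,0.084],"turn":[0,0,0],"grip":-1},
  {"linear":[0,-0.0004,0.087],"turn":[0,0,0],"grip":-1},
  {"linear":[0,-0.0004,0.09],"turn":[0,0,0],"grip":-1},
  {"linear":[0,-0.0004,0.09],"turn":[0,0,0],"grip":-1},
])

```text
time: 15.25
tcp_pos: [0.4808, 0.1844, 0.055]
orientation: [[-0.923, -0.384, -0.0], [-0.384, 0.923, -0.0], [0.0, -0.0, -1.0]]
wrist_force: [0.3, -1.0, -0.9]
width: 0.0442
gripper_force: 41.0
```

```bash
python3 chk.py "(-.0495,-.0425)"
```

```text
bore [0.0001 0.0009 0.0127] plane [-0.0029 -0.0018 -0.0454] 15.25 [0.4808 0.1844 0.055 ] [ 0.3 -1.  -0.9] top z 0.1004
1738 arbor mid [ 0.      0.0009 -0.0423] tip z 0.0961
```

Call:
arm_command([
  {"linear":[0,-0.0003,0.003],"turn":[0,0,0],"grip":-1},
  {"linear":[0,-0.0003,0.006],"turn":[0,0,0],"grip":-1},
  {"linear":[0,-0.0003,0.008],"turn":[0,0,0],"grip":-1},
  {"linear":[0,-0.0003,0.009],"turn":[0,0,0],"grip":-1},
  {"linear":[0,-0.0003,0.009],"turn":[0,0,0],"grip":-1},
  {"linear":[0,-0.0003,0.009],"turn":[0,0,0],"grip":-1},
])

```text
time: 15.8
tcp_pos: [0.4808, 0.1842, 0.046]
orientation: [[-0.923, -0.384, -0.0], [-0.384, 0.923, -0.0], [0.0, -0.0, -1.0]]
wrist_force: [0.0, -1.1, -0.4]
width: 0.0438
gripper_force: 41.0
```

Call:
arm_command([
  {"linear":[0,0,0.001],"turn":[0,0,0],"grip":-1},
  {"linear":[0,0,0.001],"turn":[0,0,0],"grip":-1},
  {"linear":[0,0,0.001],"turn":[0,0,0],"grip":0.4},
  {"linear":[0,0,0.001],"turn":[0,0,0],"grip":0.6},
  {"linear":[0,0,0.001],"turn":[0,0,0],"grip":0.6},
  {"linear":[0,0,-0.02],"turn":[0,0,0],"grip":0.6},
  {"linear":[0,0,-0.05],"turn":[0,0,0],"grip":0.6},
  {"linear":[0,0,-0.08],"turn":[0,0,0],"grip":0.6},
  {"linear":[0,0,-0.08],"turn":[0,0,0],"grip":0.6},
  {"linear":[0,0,-0.08],"turn":[0,0,0],"grip":0.6},
  {"linear":[0,0,-0.08],"turn":[0,0,0],"grip":0.6},
])

```text
time: 16.72
tcp_pos: [0.4806, 0.1843, 0.1259]
orientation: [[-0.924, -0.384, -0.0], [-0.384, 0.924, 0.0], [0.0, 0.001, -1.0]]
wrist_force: [-0.3, -0.4, -0.9]
width: 0.0684
gripper_force: 0.0
```

```bash
python3 - <<'E'
from h import *
s=telemetry.state();p=snapshot("wrist");save(p,"w10");print(s["time"],s["tcp_pos"],s["wrist_force"])
W=cloud(p);d=np.hypot(W[...,0]-.481,W[...,1]-.185)
m=(d>.014)&(d<.022)&(W[...,2]>.075)&(W[...,2]<.11);q=W[m];a=np.linalg.lstsq(np.c_[q[:,:2]-[.481,.185],np.ones(len(q))],q[:,2],rcond=None)[0]
print("tilt,z",a,len(q)); m=(d<.009)&(W[...,2]<.11);print("tip",np.median(W[m][:,2]))
print(ring(p,(.481,.185),.084,.094,.03))
E
```

```text
16.7167 [0.48060845 0.18428818 0.12586161] [-0.27368598 -0.38352433 -0.88551587]
tilt,z [0.0083389  0.00657944 0.0891025 ] 1941
tip 0.09627825004148766
(array([0.4811, 0.185 ]), 0.0232, np.float64(0.0891), 2509)
```

View pics/w10.png

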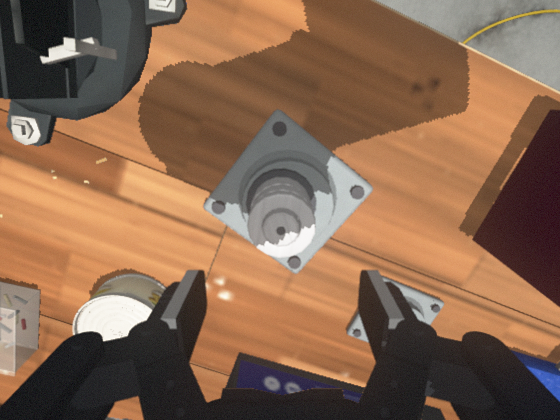

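Both rings are on the arbor at (281,225). The stack is level with its top at 89–90 mm, and the gripper is clear.

```bash
python3 -c "
from workcell import manip
print(manip.hand_in())"
```

```text
the job is handed in; nothing more can be done
None
```

I seated both rings on the arbor, the thicker one first and then the thin one, and handed the job in at about 17 s; the hand-in returned no verdict, but my last depth check before it showed the stack level with its top at 89 mm (90 mm expected).

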